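# Stand the fallen tube rack up in its dock and lock it with the keeper bar

## Robot

A 7-joint arm with a two-finger parallel gripper is mounted at the origin on the work surface. World frame = base frame: x ahead of the robot, y to its left, z up, the work surface at z = 0. Lengths are in m, angles in rad, forces in N, time in s.
With the tool pointing down it reaches from about 0.4 to 0.9 m from the base axis. Payload 5.6 kg.
Tool frame: the origin (TCP) lies midway between the tips of the shut fingers; the grasp point (between the pads) lies 19 mm behind it; y points along the fingers, z is the direction in which the jaws open and shut, and the axes are right-handed (so a half turn about y gives the same grasp; the last joint's range is limited). The gripper opens to 92 mm and grips with 3 to 60 N. Pads are 20 mm wide; open, the fingers measure 128 mm over their backs; the gripper's body (75 mm by 189 mm) begins 69 mm behind the grasp point.
Start: joints at [1.266, 0.468, -0.012, 1.603, 0.006, 1.071, -0.056], TCP at [0.168, -0.628, 0.215] pointing down, gripper open.
Joint ranges: [-2.53, 2.53], [-0.31, 2.02], [-1.57, 1.55], [0.28, 2.44], [-1.29, 4.43], [0.15, 1.84], [-2.92, 2.92]. Speed limits (rad/s): [2.57, 2.57, 3.14, 3.14, 3.14, 3.14, 3.14].

## Interface

Orientations are given as a 3x3 rotation matrix whose columns are the frame's x, y, z axes.
In Python, from station import env, effector, solver, viewer, workorder, search_frame, tip_of gives the robot as it stands. Calls block until the motion is done:
- env.reach(position, orientation): joint-space move of the TCP to a pose.
- env.movel(position, frame=None, rate=0.15): straight line of the TCP; frame=None keeps the orientation; rate is the mean speed in m/s.
- env.goto_joints(angles): joint-space move.
- effector.release() and effector.grasp(squeeze=None): open the fingers fully, or close them until they stop; squeeze is the grip in N (None keeps the last).
- env.pause(seconds).
- solver.inverse_kinematics(position, orientation): joint angles nearest the present ones, or None.
- env.sense(): the state.
- viewer.read_camera(name): name is "scene" or "top"; returns (picture, depth): 400x640x3 uint8, red, green, blue; 400x640 float32, m along the optical axis (not along the pixel's ray), 0 where there is no reading.
- viewer.camera_info(name): a dict with "intrinsics" (3x3 intrinsics, pixels), "eye" and "rotation" of the camera in the world. Camera axes: x right, y up, looking along -z (the intrinsics and any distortion apply to the point x, -y, -z); pixel columns grow to the right and rows downward; lengths in m; the calibration is good to about 2 mm. A picture is of the moment at which its call begins. camera_info takes no time and is no camera call.
A pose or a line that the arm cannot do raises env.PlanningError and nothing moves.
- workorder.finish_job(): hands the job in, once; it reports no verdict.
Trained networks look in the newest picture that a camera, given by its name, has taken for a name from the list of things; names that differ only in an ending like _2 or _b are one class to them, and where a whole thing is asked for, a point or a joint stands for the part that bears it (a point fixed in the world has none). Each returns a list of dicts, best first, with "score" (0 to 1); they miss things now and then, are a little off and sometimes report something else, mostly with a low value. They report only what shows in the picture. A call takes as long as a camera call. They do not tell look-alikes from the thing itself.
- search_frame(camera, name): "at" ([x, y, z] in m, in world coordinates, good to about 4 mm: the middle of the surface that is visible of it).
- tip_of(camera, name): "at" ([x, y, z] in m, in world coordinates, good to about 4 mm: a listed point, or the origin of a listed thing).
The state is a dict: "t": time; "joint_positions": joint angles; "joint_velocities": joint speeds; "tau": joint torques, N m; "ee_pos": TCP position; "tcp_rot": TCP orientation; "wrist_force": force on the tool from outside, world axes, zero at the start; "moment": the same for the moment, N m; "gripper_width": finger opening in m.
Only numpy, scipy, OpenCV 4.12 (cv2) and the standard library are available. Lean on these libraries where they do the work, as an engineer would, in place of code of your own. Each camera call takes 0.05 s, during which the arm holds its last target.

## Task

The loaded tube rack has been left lying on its face on the loading dock, caps towards the robot. Slide it and tip it up so that it stands on its foot, flat against the fence and between the two dowels, without lifting it off the dock or handling it roughly; then lower the keeper bar fully home over both dowels in front of the standing rack. Leave the tip box, the bottle and the jar where they are.

Things in the scene. Friction and masses are not known exactly. Their poses are not given: they have to be found in the camera images.
- dock: Fixed white loading dock, 220 wide (its y), with a grey fence across its far end. Origin on the bench below the middle of the fence's front face; x points into the fence (away from the robot), y along the fence to the left, z up. Deck top 50 above the bench, reaching 150 in front of the fence face. Fence 34 thick, top 110 above the bench.
- dock_notch (a point): Middle of the inner end of the notch in the deck, at deck height, 60 in front of the fence face (dock axes). The notch is 80 wide, open down to the bench, and runs from here to the deck's near end: room to reach below the lying rack's cap end.
- dock_seat (a point): Where the middle of the rack's foot belongs: on the deck top, 12 in front of the fence face, in the middle (dock axes).
- dowel_left (a point): Foot of the left steel dowel, on the deck top, 46 in front of the fence face and 86 left of the middle. Dowel 10 in diameter, 26 tall, its top 10 tapered to 4 in diameter.
- dowel_right (a point): Foot of the right dowel, alike, 86 right of the middle.
- rack: Loose grey tube rack, 6 purple-capped tubes fixed in it: 95 from foot to caps, 126 wide, 24 thick, 0.22 to 0.37 kg. Starts lying flat on the deck across the notch. Origin: middle of the broad face that is underneath at the start; x from caps to foot (points down once it stands), y along its width, z out of the other broad face (points to the fence once it stands).
- rack_foot (a point): Middle of the rack's flat foot face (126 by 24, it stands on it by itself): 47.5 along +x from the origin, 12 along z. Axes as the rack. The frame is 24 thick from the foot up to 72.
- rack_caps (a point): Middle of the cap end: 47.5 along -x from the origin, 12 along z. The row of caps (each 17 in diameter, 23 long, row 115 wide, centred in the thickness) makes the last 23 of the rack.
- keeper: Loose aluminium keeper bar, 198 long (y), 26 wide (x), 14 thick, 0.22 kg, flat on the bench; either way round will do. Origin: centre of the underside, z up. 13 mm holes at y = +86 and -86. In the middle a blue handle block, 20 (x) by 22 (y), top 85 above the underside, to pinch across the 22 (along y). Thin uprights (8 by 22, tops 50 above the underside) at y = +63 and -63.
- keeper_hole_a (a point): Centre of the +y hole, at the underside.
- keeper_hole_b (a point): Centre of the -y hole, at the underside.
- tip_box: Bystander: closed blue and white box, 122 by 82, 62 tall. Origin at the centre of its underside.
- reagent: Bystander: white bottle with a blue cap, 60 in diameter, 150 tall, beside the fence. Origin at the centre of its underside.
- jar: Bystander: amber jar with a white lid, 60 in diameter, 85 tall, beside the fence. Origin at the centre of its underside.
Not all that is in view belongs to the job. Of the things like the rack, leave any that is orange; of the rest the smaller one is meant.

How it is judged:
By the outcome, as a careful person would: the job done as asked, in the order asked, and still so for the second after the job is handed in, with the robot touching nothing.
It also fails if it takes over 72 s, if anything falls off the work surface, if the arm or the gripper's body presses on something with over 40 N, if the wrist force passes 120 N, or if a joint passes its speed limit or range.

## Working session

There is one attempt and no reset: what is moved stays moved. The work goes in short steps, each a Python script; the robot and the scene stay as the last script left them, time stands still between calls to the robot, and variables do not carry over. Pictures are saved under pics/ and viewed, and the job is handed in when it is done.

```bash
ls; mkdir -p pics
python3 - <<'E'
from station import env,viewer,search_frame,tip_of
import cv2,numpy as np
for c in ["scene","top"]:
    p,d=viewer.read_camera(c); cv2.imwrite(f"pics/{c}0.png",p[:,:,::-1]); np.save(f"pics/{c}0.npy",d)
    i=viewer.camera_info(c); print(c,i)
    for n in ["rack","rack_foot","rack_caps","keeper","keeper_hole_a","dock","dock_seat","dock_notch","dowel_left","dowel_right","tip_box","reagent","jar"]:
        print(n,[(np.round(r["at"],3).tolist(),round(r["score"],2)) for r in tip_of(c,n)][:4])
print(env.sense())
E
```

```text
pics
scene {'intrinsics': array([[506.83808459,   0.        , 327.9238061 ],
       [  0.        , 506.83808459, 207.11971775],
       [  0.        ,   0.        ,   1.        ]]), 'eye': array([1.31850099, 0.23149902, 1.16748507]), 'rotation': array([[-0.27463246, -0.77466956,  0.56961749],
       [ 0.9615016 , -0.22714515,  0.15466013],
       [ 0.00957536,  0.59016282,  0.80722745]])}
rack [([0.569, 0.267, -0.0], 0.76), ([0.609, 0.006, 0.048], 0.75), ([0.372, -0.081, -0.002], 0.73)]
rack_foot [([0.657, 0.006, 0.064], 0.95), ([0.605, 0.24, 0.008], 0.85), ([0.387, -0.142, 0.015], 0.56)]
rack_caps [([0.564, 0.015, 0.063], 0.95), ([0.531, 0.293, 0.008], 0.85), ([0.352, -0.02, 0.018], 0.58)]
keeper [([0.426, 0.298, -0.004], 0.71)]
keeper_hole_a [([0.442, 0.209, -0.0], 0.65), ([0.409, 0.379, 0.002], 0.62), ([0.697, -0.002, 0.003], 0.27)]
dock [([0.697, -0.002, -0.001], 0.88), ([0.426, 0.295, -0.0], 0.16)]
dock_seat [([0.683, -0.004, 0.052], 0.88)]
dock_notch [([0.636, 0.006, 0.05], 0.58)]
dowel_left [([0.664, 0.087, 0.049], 0.72)]
dowel_right [([0.632, -0.08, 0.048], 0.73), ([0.613, 0.0
[... 1667 characters left out ...]
36612, -0.05631771]), 'joint_velocities': array([ 0.0009055 ,  0.00176103, -0.00035565, -0.00026514, -0.00085462,
       -0.00026916, -0.00233532]), 'tau': array([ 1.59658569e-06, -5.20412207e+01, -1.25383781e-02, -2.44047081e+01,
       -5.66453382e-02,  1.15256311e-02,  4.73350758e-05]), 'ee_pos': array([ 0.16819918, -0.62786892,  0.21457317]), 'tcp_rot': array([[-9.65958355e-01,  1.83780744e-05,  2.58697615e-01],
       [-2.58697615e-01, -2.24444567e-05, -9.65958355e-01],
       [-1.19461271e-05, -1.00000000e+00,  2.64347745e-05]]), 'wrist_force': array([-0.95360444, -0.33834327,  0.15004315]), 'moment': array([-0.04284815,  0.03715707,  0.06348631]), 'gripper_width': 0.09143657374906802}
```

View pics/scene0.png

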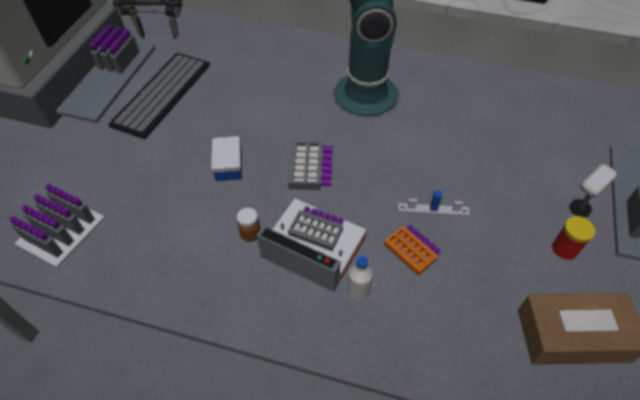

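View pics/top0.png

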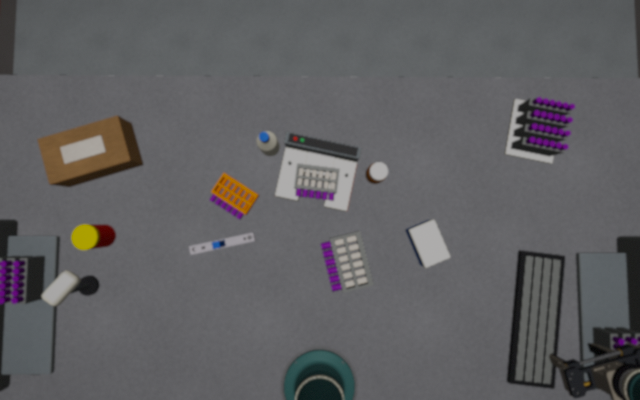

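The top view shows three rack look-alikes:
- grey on the dock, at (317,180)
- orange, at (234,195)
- a larger grey one on the bench, at (346,262)

There are also racks in the backdrop, out of reach. The target is the grey one on the dock: it is the smaller of the two greys and lies caps to robot across the notch. I'll check that in a crop and measure the dock and rack with the depth image.

```bash
cat > H.py <<'E'
import numpy as np,cv2
from station import env,effector,solver,viewer,workorder,search_frame,tip_of
def cloud(c,d):
    i=viewer.camera_info(c);K=i["intrinsics"];v,u=np.mgrid[:400,:640]
    p=np.stack([(u-K[0,2])/K[0,0]*d,-(v-K[1,2])/K[1,1]*d,-d],-1)
    return p@i["rotation"].T+i["eye"]
def proj(c,P):
    i=viewer.camera_info(c);K=i["intrinsics"]
    q=(np.atleast_2d(P)-i["eye"])@i["rotation"]
    return np.stack([K[0,2]+K[0,0]*q[:,0]/-q[:,2],K[1,2]+K[1,1]*-q[:,1]/-q[:,2]],-1)
E
python3 - <<'E'
from H import *
for c,(u0,u1,v0,v1) in {"scene":(245,385,190,300),"top":(265,375,120,220)}.items():
    im=cv2.imread(f"pics/{c}0.png");d=np.load(f"pics/{c}0.npy")
    cv2.imwrite(f"pics/{c}0c.png",cv2.resize(im[v0:v1,u0:u1],None,fx=5,fy=5,interpolation=cv2.INTER_CUBIC))
    P=cloud(c,d); Q=P[v0:v1,u0:u1].reshape(-1,3)
    C=im[v0:v1,u0:u1].reshape(-1,3).astype(int)
    h,e=np.histogram(Q[:,2],np.arange(-.02,.16,.01));print(c,list(zip(np.round(e,2),h)))
    # fence top
    m=(Q[:,2]>.102)&(Q[:,2]<.118)&(abs(Q[:,0]-.71)<.06)&(abs(Q[:,1])<.13)
    r=cv2.minAreaRect(Q[m][:,:2].astype(np.float32)*1000);print("fence",m.sum(),Q[m].mean(0),r)
    m=(Q[:,2]>.064)&(Q[:,2]<.08)&(abs(Q[:,0]-.61)<.07)&(abs(Q[:,1])<.075)&(C.max(1)<190)
    r=cv2.minAreaRect(Q[m][:,:2].astype(np.float32)*1000);print("rack",m.sum(),Q[m].mean(0),r)
    m=(Q[:,2]>.04)&(Q[:,2]<.058)&(C.min(1)>120)
    r=cv2.minAreaRect(Q[m][:,:2].astype(np.float32)*1000);print("deck",m.sum(),Q[m].mean(0),r)
# big rack, for comparison
d=np.load("pics/top0.npy");Q=cloud("top",d)[225:300,315:375].reshape(-1,3);m=Q[:,2]>.012
print("big",cv2.minAreaRect(Q[m][:,:2].astype(np.float32)*1000))
E
```

```text
scene [(np.float64(-0.02), np.int64(0)), (np.float64(-0.01), np.int64(3600)), (np.float64(0.0), np.int64(4673)), (np.float64(0.01), np.int64(213)), (np.float64(0.02), np.int64(306)), (np.float64(0.03), np.int64(282)), (np.float64(0.04), np.int64(923)), (np.float64(0.05), np.int64(1184)), (np.float64(0.06), np.int64(923)), (np.float64(0.07), np.int64(991)), (np.float64(0.08), np.int64(385)), (np.float64(0.09), np.int64(274)), (np.float64(0.1), np.int64(508)), (np.float64(0.11), np.int64(913)), (np.float64(0.12), np.int64(30)), (np.float64(0.13), np.int64(13)), (np.float64(0.14), np.int64(70))]
fence 1163 [ 0.71552084 -0.00559505  0.11127674] ((712.9124145507812, -9.13348388671875), (220.01480102539062, 37.60609436035156), 77.8213119506836)
rack 1286 [0.61491477 0.00988174 0.07119166] ((610.913330078125, 8.515625), (129.21913146972656, 99.20769500732422), 83.89653778076172)
deck 1419 [0.61583636 0.03040824 0.05031632] ((615.6871948242188, 11.543617248535156), (220.73605346679688, 143.7827606201172), 77.62942504882812)
top [(np.float64(-0.02), np.int64(0)), (np.float64(-0.01), np.int64(
[... 373 characters left out ...]
 np.int64(350)), (np.float64(0.11), np.int64(684)), (np.float64(0.12), np.int64(7)), (np.float64(0.13), np.int64(1)), (np.float64(0.14), np.int64(22))]
fence 924 [ 0.71081293 -0.00780501  0.11125286] ((714.669677734375, 5.7590179443359375), (246.9209442138672, 37.849979400634766), 78.77685546875)
rack 1094 [0.6111266  0.00989364 0.07092468] ((610.4884643554688, 10.380218505859375), (126.03980255126953, 95.37564086914062), 82.78372955322266)
deck 2173 [0.63115492 0.01053159 0.04991071] ((622.1746215820312, 11.188285827636719), (219.57598876953125, 149.96331787109375), 77.94021606445312)
big ((399.2943420410156, -74.11442565917969), (224.39724731445312, 125.08311462402344), 14.085782051086426)
```

View crop.

View pics/scene0c.png

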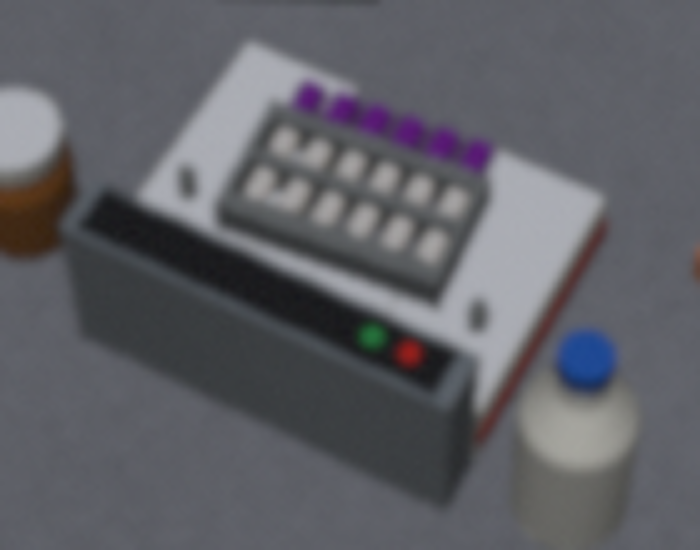

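```bash
cat >> H.py <<'E'
YAW=-0.211; O=np.array([.696,-.005,0.])
c_,s_=np.cos(YAW),np.sin(YAW)
D=np.array([[c_,-s_,0],[s_,c_,0],[0,0,1.]])
def W(p): return O+D@np.asarray(p,float)   # dock -> world, m
def Wi(p): return D.T@(np.asarray(p,float)-O)
def tool(al,jaw):  # tool pointing forward(dock x), al below horizontal; jaw: 'v' in vertical plane, 'h' along dock y
    y=np.array([np.cos(al),0,-np.sin(al)]); up=np.array([np.sin(al),0,np.cos(al)]); lat=np.array([0,1.,0])
    z={'v':up,'-v':-up,'h':lat,'-h':-lat}[jaw]
    return D@np.stack([np.cross(y,z),y,z],1)
def st(): 
    s=env.sense(); return round(s['t'],2),np.round(Wi(s['ee_pos']),4).tolist(),np.round(D.T@s['wrist_force'],1).tolist(),round(s['gripper_width'],4)
E
python3 - <<'E'
from H import *
q0=np.array(env.sense()['joint_positions'])
for j in ['v','-v']:
  for al in [20,30,40,50,60,70,80,90]:
    a=np.radians(al); R=tool(a,j)
    # pivot at 24 before fence, grip pt 85 up along rack
    p=np.array([-.026-.080*np.cos(a)+.012*np.sin(a),0,.05+.080*np.sin(a)+.012*np.cos(a)])
    p2=np.array([-.075,0,.035])
    for P in (p,p2):
      q=solver.inverse_kinematics(W(P),R); print(j,al,np.round(W(P),3),None if q is None else np.round(q,2))
for j in ['h','-h']:
  for al in [30,45,60,75,90]:
    q=solver.inverse_kinematics(W([-.08,0,.035]),tool(np.radians(al),j));print(j,al,None if q is None else np.round(q,2))
E
```

```text
v 20 [0.601 0.015 0.089] None
v 20 [0.623 0.011 0.035] [-0.95  1.16  0.64  2.43  2.67  1.13  2.42]
v 30 [0.609 0.014 0.1  ] None
v 30 [0.623 0.011 0.035] [ 0.33  0.95 -0.68  2.36  2.61  1.32 -2.64]
v 40 [0.618 0.012 0.111] [ 0.66  0.84 -1.11  2.32  2.24  1.08 -2.2 ]
v 40 [0.623 0.011 0.035] [ 0.52  0.94 -0.9   2.31  2.42  1.12 -2.36]
v 50 [0.629 0.009 0.119] [ 0.69  0.72 -1.11  2.2   1.91  0.84 -1.93]
v 50 [0.623 0.011 0.035] [ 0.69  1.01 -1.12  2.23  2.15  1.05 -2.02]
v 60 [0.642 0.007 0.125] [ 0.07  0.41 -0.26  2.09  1.09  0.32 -1.36]
v 60 [0.623 0.011 0.035] [ 0.55  0.77 -0.89  2.13  1.79  0.7  -1.86]
v 70 [0.655 0.004 0.129] [ 0.32  0.5  -0.54  1.92  0.73  0.56 -0.92]
v 70 [0.623 0.011 0.035] [-0.07  0.55 -0.08  2.05  0.65  0.26 -0.95]
v 80 [0.669 0.001 0.131] [ 0.36  0.59 -0.59  1.74  0.54  0.79 -0.7 ]
v 80 [0.623 0.011 0.035] [ 0.21  0.63 -0.4   1.9   0.56  0.55 -0.78]
v 90 [ 0.682 -0.002  0.13 ] [ 0.36  0.7  -0.61  1.55  0.44  1.03 -0.58]
v 90 [0.623 0.011 0.035] [ 0.3   0.72 -0.51  1.76  0.47  0.79 -0.65]
-v 20 [0.601 0.015 0.089] None
-v 20 [0.623 0.011 0.035] [-0.54  0.97  
[... 768 characters left out ...]
0.623 0.011 0.035] [ 0.77  1.16 -1.34  1.87  1.4   1.19  1.87]
-v 90 [ 0.682 -0.002  0.13 ] [ 0.68  1.08 -1.34  1.53  1.06  1.38  2.19]
-v 90 [0.623 0.011 0.035] [ 0.73  1.2  -1.34  1.73  1.23  1.3   2.02]
h 30 [ 0.12  0.86 -0.45  2.38  2.6   1.24 -1.26]
h 45 [ 0.68  1.07 -1.12  2.28  2.29  1.17 -0.53]
h 60 [ 0.38  0.66 -0.67  2.15  1.78  0.54 -0.37]
h 75 [ 0.55  0.77 -0.87  1.96  1.17  0.7   0.31]
h 90 [ 0.52  0.84 -0.85  1.76  0.78  0.92  0.69]
-h 30 [ 0.12  0.86 -0.45  2.38  2.6   1.24  1.88]
-h 45 [ 0.34  0.75 -0.67  2.29  2.33  0.86  2.23]
-h 60 [-0.16  0.54 -0.01  2.19  1.94  0.21  2.43]
-h 75 [-0.04  0.56 -0.1   2.    0.39  0.36 -2.25]
-h 90 [ 0.14  0.66 -0.28  1.78  0.26  0.73 -2.07]
```

The crop confirms the choice: grey rack on the dock, purple caps towards the robot, both dowels visible at crop (187,180) and (478,315). First I'll square it up and slide it to the fence, pushing the outer caps with the open fingers.

```bash
cat >> H.py <<'E'
def snap(n,boxes):
    for c,(u0,u1,v0,v1,f) in boxes.items():
        p,d=viewer.read_camera(c);np.save(f"pics/{c}{n}.npy",d);cv2.imwrite(f"pics/{c}{n}_full.png",p[:,:,::-1])
        cv2.imwrite(f"pics/{c}{n}.png",cv2.resize(np.ascontiguousarray(p[v0:v1,u0:u1,::-1]),None,fx=f,fy=f,interpolation=cv2.INTER_CUBIC))
SB={"scene":(235,395,180,300,5),"top":(260,380,115,215,5)}
E
python3 - <<'E'
from H import *
R=tool(np.pi/2,'h'); y=-.006
env.reach(W([-.17,y,.25]),R)
env.movel(W([-.17,y,.10]),rate=.2);print(st())
env.movel(W([-.17,y,.058]),rate=.1);print(st())
env.movel(W([-.147,y,.058]),rate=.1);print(st())
env.movel(W([-.120,y,.058]),rate=.04);print(st())
snap("1",SB)
E
```

```text
(4.94, [-0.1693, -0.0055, 0.1009], [0.3, -0.7, 1.1], 0.0919)
(5.51, [-0.17, -0.0057, 0.058], [0.4, -0.7, 0.8], 0.0919)
(5.89, [-0.1468, -0.0059, 0.0583], [-0.2, -0.6, 0.2], 0.0919)
(6.72, [-0.1196, -0.0061, 0.058], [-0.1, 1.0, 0.3], 0.0919)
```

View pics/scene1.png

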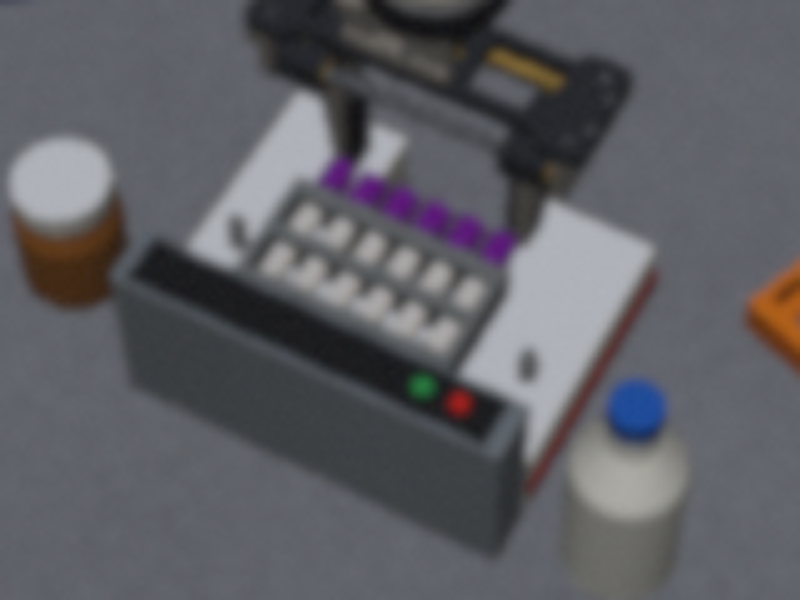

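The two fingers sit on the outer caps (345,165) and (505,240), and the rack is now square to the fence. I'll keep pushing towards the fence, watching the force.

Run:
```python
from H import *
y=-.006
env.movel(W([-.108,y,.058]),rate=.04);print(st())
x=-.108
while x>-.2 and x<-.095:
    x+=.0015; env.movel(W([x,y,.058]),rate=.03); s=st(); print(s)
    if s[2][0]<-3.5: break
snap("2",SB)
```

```text
(7.27, [-0.1074, -0.006, 0.058], [0.2, 0.2, 0.4], 0.0917)
(7.52, [-0.1066, -0.006, 0.0579], [-0.3, 0.1, -0.2], 0.0917)
(7.77, [-0.1065, -0.006, 0.0579], [-5.2, 0.2, 4.3], 0.0918)
```

View pics/scene2.png

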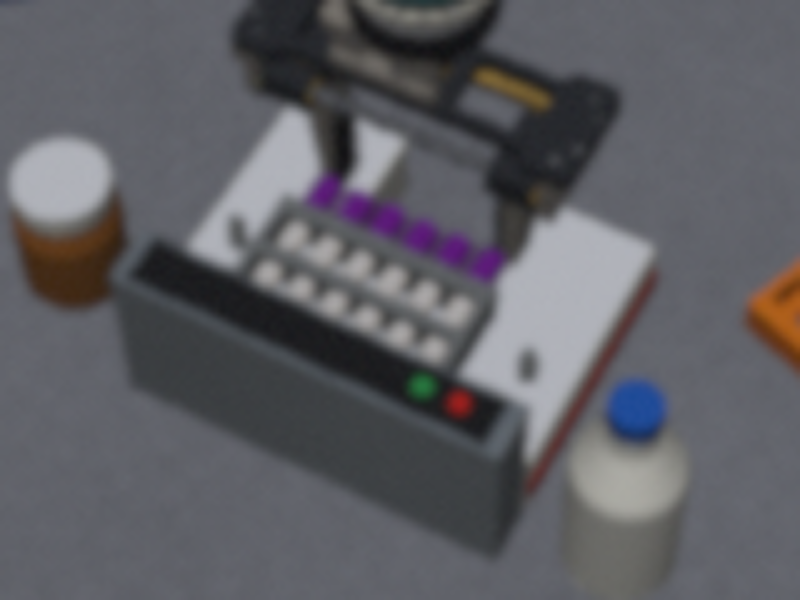

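Run:
```python
from H import *
for c in ["scene","top"]:
    im=cv2.imread(f"pics/{c}2_full.png").astype(int);d=np.load(f"pics/{c}2.npy")
    P=cloud(c,d);Q=(P-O)@D
    m=(Q[...,2]>.064)&(Q[...,2]<.078)&(Q[...,0]>-.066)&(Q[...,0]<-.008)&(abs(Q[...,1])<.08)
    print(c,m.sum(),np.percentile(Q[m][:,1],[.5,2,50,98,99.5]).round(4),np.percentile(Q[m][:,0],[1,99]).round(4))
    pu=(im[...,0]>im[...,1]+25)&(im[...,2]>im[...,1]+20)&(Q[...,2]>.055)&(Q[...,2]<.085)&(abs(Q[...,1])<.09)&(abs(Q[...,0]+.085)<.03)
    print("caps",pu.sum(),np.percentile(Q[pu][:,1],[1,50,99]).round(4),np.percentile(Q[pu][:,0],[2,98]).round(4))
    for n in ["dowel_left","dowel_right","rack","rack_foot","dock_seat"]:
        print(n,[(np.round(Wi(r["at"]),3).tolist(),round(r["score"],2)) for r in tip_of(c,n)][:2])
```

```text
scene 627 [-0.072  -0.0708 -0.0074  0.0535  0.0544] [-0.0657 -0.0216]
caps 216 [-0.0609 -0.0048  0.0457] [-0.0962 -0.0777]
dowel_left [([-0.046, 0.083, 0.049], 0.66), ([-0.328, 0.238, 0.0], 0.65)]
dowel_right [([-0.049, -0.087, 0.048], 0.87), ([-0.003, 0.002, 0.001], 0.68)]
rack [([-0.303, -0.148, -0.006], 0.78), ([-0.047, -0.005, 0.049], 0.76)]
rack_foot [([-0.137, 0.22, 0.007], 0.97), ([-0.003, -0.01, 0.063], 0.69)]
dock_seat [([-0.014, -0.002, 0.051], 0.93)]
top 82 [-0.0705 -0.0701 -0.0492  0.0545  0.0548] [-0.0365 -0.0082]Traceback (most recent call last):
  File "<stdin>", line 8, in <module>
    return _quantile_unchecked(
        a, q, axis, out, overwrite_input, method, keepdims, weights)
    return _ureduce(a,
                    func=_quantile_ureduce_func,
    ...<5 lines>...
                    overwrite_input=overwrite_input,
                    method=method)
    r = func(a, **kwargs)
    result = _quantile(arr,
                       quantiles=q,
    ...<2 lines>...
                       out=out,
                       weights=wgt)
    slices_having_nans = np.isnan(arr[-1, ...])
                                  ~~~^^^^^^^^^
IndexError: index -1 is out of bounds for axis 0 with size 0
```

The rack is flush at the fence (5 N). Its middle is at about y = -8 mm, between the dowels, and I'll centre it once it stands. Next I'll hook the lower finger under the caps through the notch. I'm checking the arm path before moving.

```bash
cat >> H.py <<'E'
G=.0015  # fence face offset
HW=.0457
def geo(th):
    u=np.array([-np.cos(th),np.sin(th)]);n=np.array([np.sin(th),np.cos(th)])
    L=np.array([-.024*np.sin(th)-G,.05]); return L,u,n
def hook(th,al,s=.020,drop=0.):
    L,u,n=geo(th);E=L+.095*u+.0035*n
    b=np.array([-np.cos(al),np.sin(al)]);na=np.array([np.sin(al),np.cos(al)])
    return E-s*b+(HW-drop)*na
def grip(th,s=.020):
    L,u,n=geo(th); return L+(.095-s)*u+.012*n
A0,A1=np.radians(40),np.radians(70)
from scipy.optimize import brentq
_n=np.array([np.sin(A1),np.cos(A1)])
TH1=brentq(lambda t:(hook(t,A1)-grip(A1))@_n,.3,1.2)
S1=.020+(hook(TH1,A1)-grip(A1))@np.array([-np.cos(A1),np.sin(A1)])
def P3(p,y): return W([p[0],y,p[1]])
E
python3 - <<'E'
from H import *
print(np.degrees(TH1),S1)
y=-.0075
env.movel(W([-.14,y,.058]),rate=.1);env.movel(W([-.20,y,.16]),rate=.2)
print(st())
p=hook(0,A0,drop=.004);print(p)
for j in ['v','-v']:
    print(j,[np.round(solver.inverse_kinematics(P3(p+np.array(o),y),tool(A0,j)),2) if solver.inverse_kinematics(P3(p+np.array(o),y),tool(A0,j)) is not None else None for o in ([-.07,.04],[-.045,0],[0,0])])
    for k in np.linspace(0,1,5):
        q=solver.inverse_kinematics(P3(hook(k*TH1,A0+k*(A1-A0),.02+k*(S1-.02)),y),tool(A0+k*(A1-A0),j));print(k,hook(k*TH1,A0+k*(A1-A0),.02+k*(S1-.02)).round(3),None if q is None else q.round(2))
E
```

```text
43.40871385674344 0.009445203748923114
(9.36, [-0.1995, -0.0081, 0.1596], [-0.4, -1.6, 0.4], 0.0919)
[-0.05437487  0.0725883 ]
v [array([ 0.66,  0.8 , -1.13,  2.42,  2.24,  1.12, -2.28]), array([ 0.68,  0.99, -1.13,  2.37,  2.34,  1.23, -2.2 ]), array([ 0.72,  1.04, -1.15,  2.27,  2.35,  1.19, -2.1 ])]
0.0 [-0.052  0.076] [ 0.72  1.03 -1.15  2.27  2.34  1.17 -2.09]
0.25 [-0.053  0.089] [ 0.64  0.77 -1.01  2.21  2.08  0.85 -2.07]
0.5 [-0.051  0.103] [ 0.82  0.99 -1.33  2.12  1.85  1.05 -1.67]
0.75 [-0.046  0.114] [-0.14  0.42  0.02  2.07  0.64  0.25 -0.93]
1.0 [-0.038  0.125] [ 0.15  0.46 -0.3   1.93  0.53  0.49 -0.75]
-v [array([ 0.25,  0.51, -0.62,  2.44,  2.31,  0.83,  0.53]), array([ 0.21,  0.63, -0.54,  2.39,  2.42,  0.88,  0.47]), array([ 0.25,  0.65, -0.53,  2.3 ,  2.42,  0.82,  0.54])]
0.0 [-0.052  0.076] [ 0.26  0.65 -0.54  2.29  2.41  0.81  0.55]
0.25 [-0.053  0.089] [ 0.38  0.59 -0.66  2.22  2.13  0.64  0.86]
0.5 [-0.051  0.103] [ 0.49  0.58 -0.78  2.13  1.73  0.56  1.29]
0.75 [-0.046  0.114] [ 0.62  0.64 -0.94  2.02  1.37  0.66  1.7 ]
1.0 [-0.038  0.125] [ 0.68  0.72 -1.05  1.9   1.15  0.81  1.96]
```

Run:
```python
from H import *
y=-.0075; R=tool(A0,'-v')
p=hook(0,A0,drop=.004)
env.reach(P3(p+[-.045,.045],y),R);print(st(),env.sense()['joint_positions'].round(2))
env.movel(P3(p+[-.045,0],y),frame=R,rate=.12);print(st())
env.movel(P3(p,y),frame=R,rate=.06);print(st(),env.sense()['joint_positions'].round(2))
snap("3",SB)
```

```text
(10.97, [-0.0991, -0.0076, 0.1173], [-0.3, 0.8, -0.2], 0.0921) [ 0.29  0.52 -0.63  2.38  2.31  0.79  0.58]
(11.49, [-0.0993, -0.0075, 0.0726], [-0.2, 0.6, 0.3], 0.0919)
(12.39, [-0.0548, -0.0074, 0.0723], [-0.2, -0.7, -1.0], 0.0918) [ 0.29  0.67 -0.58  2.3   2.41  0.83  0.57]
```

View pics/scene3.png

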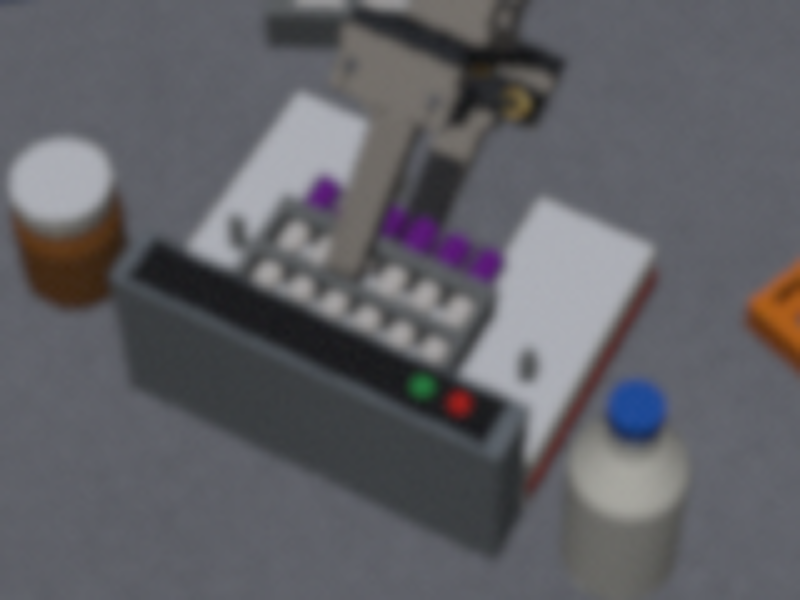

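The lower finger passes under the middle caps (430,200) and the upper finger hovers over the frame (350,260). Now I'll tip slowly, reading the force at each step.

Run:
```python
from H import *
y=-.0075
N=9
for k in np.linspace(0,1,N+1):
    al=A0+k*(A1-A0); p=hook(k*TH1,al,.02+k*(S1-.02))
    env.movel(P3(p,y),frame=tool(al,'-v'),rate=.03); s=st();print(round(k,2),s)
    if max(abs(np.array(s[2])))>12: print("STOP");break
    if abs(k-4/9)<.01: snap("4a",SB)
snap("4",SB)
```

```text
0.0 (12.78, [-0.0516, -0.0075, 0.076], [-1.2, -0.4, 0.4], 0.0918)
0.11 (13.13, [-0.0544, -0.0077, 0.0809], [-3.8, -0.9, -1.4], 0.0917)
0.22 (13.48, [-0.0553, -0.0078, 0.0864], [-5.7, -1.0, -1.9], 0.0922)
0.33 (13.83, [-0.0555, -0.0078, 0.0921], [-6.5, -1.4, -1.7], 0.092)
0.44 (14.18, [-0.0544, -0.0075, 0.0982], [-5.9, -0.6, -0.2], 0.0919)
0.56 (14.68, [-0.0521, -0.0075, 0.1043], [-4.0, -0.3, -0.3], 0.0918)
0.67 (15.08, [-0.0489, -0.0077, 0.1103], [-2.6, 0.5, -1.6], 0.092)
0.78 (15.43, [-0.0456, -0.0078, 0.1155], [-1.8, 0.6, -0.5], 0.092)
0.89 (15.78, [-0.0423, -0.0078, 0.12], [-0.2, 1.5, -0.0], 0.092)
1.0 (16.12, [-0.0385, -0.0078, 0.1242], [-0.7, 0.3, -0.3], 0.0917)
```

View pics/scene4.png

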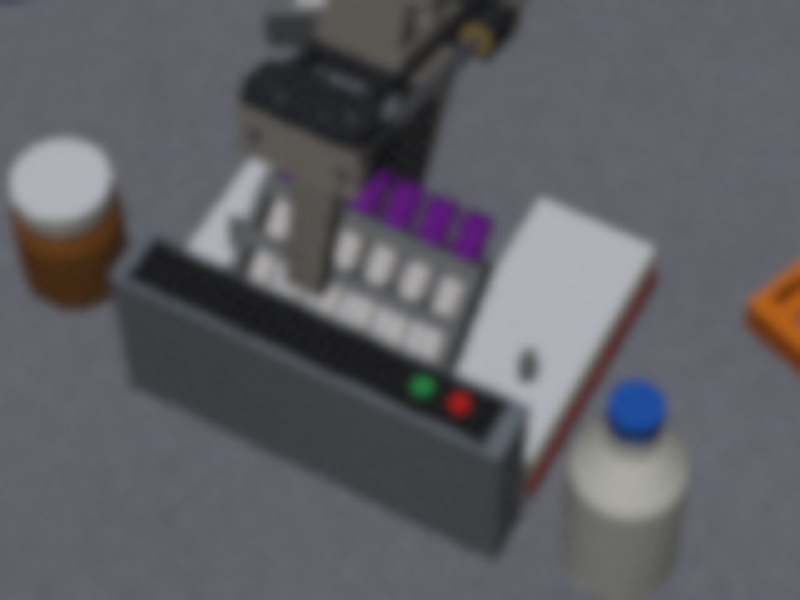

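The rack is up to about 43°, resting on the lower finger. Closing at low force should bring it to about 70° between the pads.

Run:
```python
from H import *
effector.grasp(squeeze=5);print(st())
snap("5",SB)
```

```text
(17.33, [-0.0383, -0.0075, 0.1247], [-0.3, 0.0, -0.1], 0.0167)
```

View pics/scene5.png

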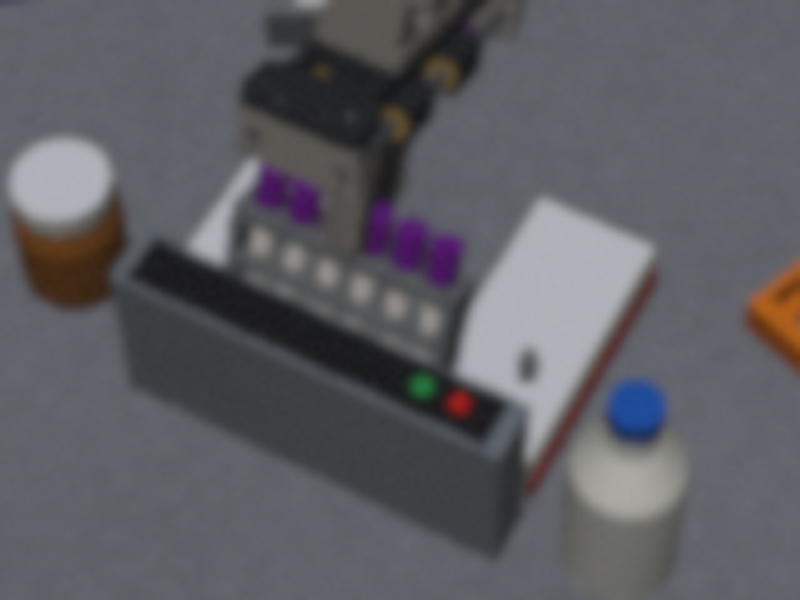

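Run:
```python
from H import *
y=-.0075
for a in range(72,91,2):
    al=np.radians(a); 
    env.movel(P3(grip(al),y),frame=tool(al,'-v'),rate=.02); s=st();print(a,s)
    if max(abs(np.array(s[2])))>15: print("STOP");break
snap("6",SB)
```

```text
72 (17.7, [-0.0356, -0.0075, 0.1252], [0.3, -0.6, 2.5], 0.0166)
74 (17.97, [-0.0334, -0.0076, 0.1255], [-0.3, -0.6, 1.4], 0.0167)
76 (18.24, [-0.0312, -0.0076, 0.1257], [-0.2, -1.5, 1.6], 0.0167)
78 (18.52, [-0.0287, -0.0076, 0.1259], [0.0, -0.0, 2.5], 0.0169)
80 (18.79, [-0.0263, -0.0076, 0.1259], [-0.5, -1.6, 3.1], 0.0169)
82 (19.07, [-0.0238, -0.0075, 0.1259], [-0.0, -0.5, 2.1], 0.017)
84 (19.34, [-0.0214, -0.0074, 0.1257], [0.3, -0.9, 2.1], 0.0171)
86 (19.62, [-0.019, -0.0074, 0.1254], [-0.6, -0.8, 2.0], 0.0168)
88 (19.9, [-0.0164, -0.0074, 0.1252], [-1.2, -0.8, 1.0], 0.017)
90 (20.18, [-0.0139, -0.0072, 0.1251], [-2.0, -0.4, 1.8], 0.0164)
```

View pics/scene6.png

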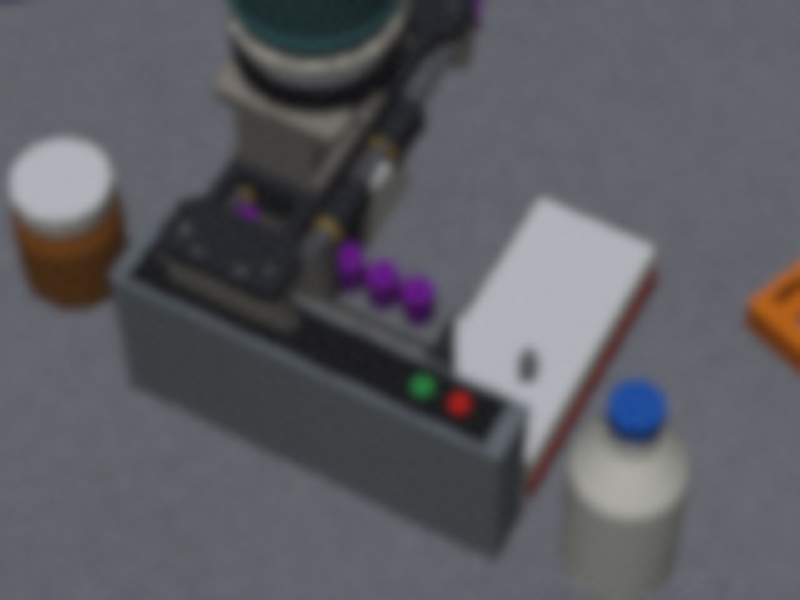

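The rack is upright at the fence with its foot on the deck (Fz about +2 N, so it is not lifted). I'll slide it 8 mm sideways to the middle and release.

Run:
```python
from H import *
g=grip(np.pi/2)
for y in (-.0045,-.0015,.001):
    env.movel(P3(g+[-.0003,0],y),rate=.02);print(st())
effector.release();print(st())
env.movel(P3(g+[0,.08],.001),rate=.15);print(st())
snap("7",SB)
```

```text
(20.58, [-0.0137, -0.005, 0.125], [-0.3, -1.6, 2.2], 0.0169)
(20.88, [-0.0137, -0.0012, 0.1249], [-0.6, -1.5, 0.3], 0.0172)
(21.16, [-0.0138, 0.0016, 0.1249], [0.3, -0.5, -1.1], 0.0166)
(22.32, [-0.0138, 0.001, 0.125], [0.2, 0.2, 0.4], 0.092)
(23.01, [-0.0139, 0.0006, 0.2043], [-0.0, -0.2, 0.3], 0.0923)
```

View pics/scene7.png

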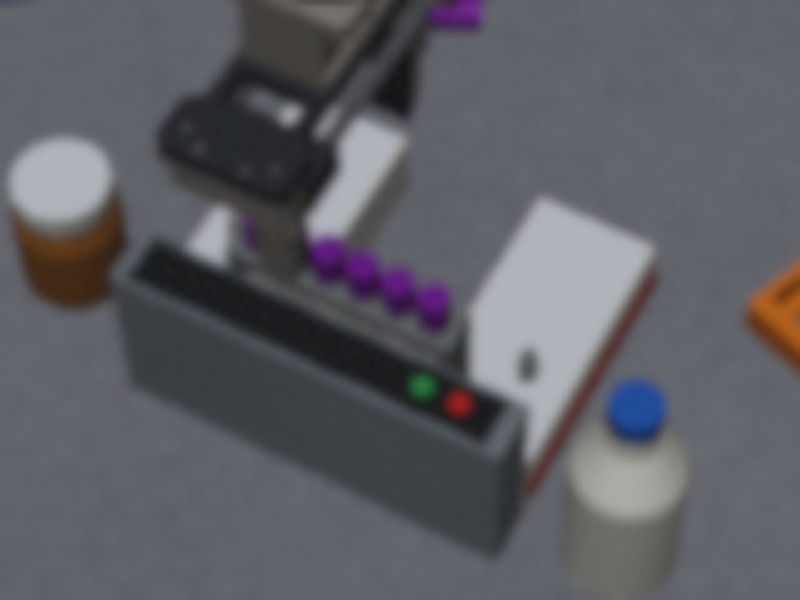

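View pics/top7.png

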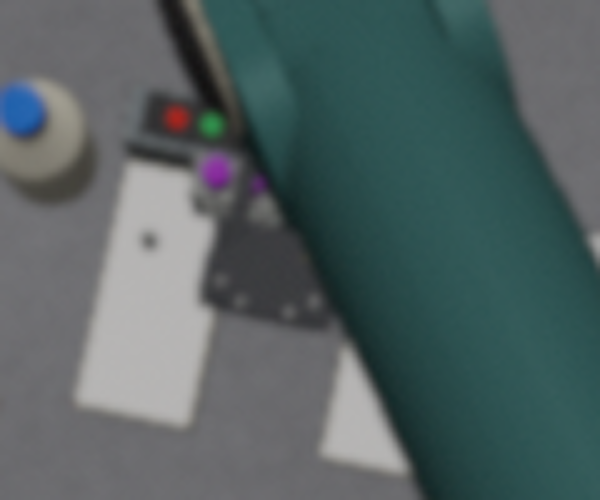

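The rack stands by itself. I'll press it flush at low height with both open fingers, watching the force, then go clear and check.

Run:
```python
from H import *
R=tool(np.pi/2,'h');y=0
env.movel(W([-.09,0,.21]),rate=.25)
env.reach(W([-.075,y,.15]),R);env.movel(W([-.060,y,.08]),rate=.15);print(st())
env.movel(W([-.040,y,.08]),rate=.05);print(st())
x=-.040
while x<-.028:
    x+=.001;env.movel(W([x,y,.08]),rate=.03);s=st();print(s)
    if s[2][0]<-5:break
env.movel(W([-.065,y,.08]),rate=.15);env.movel(W([-.075,y,.2]),rate=.3)
env.reach(np.array([.426,.297,.25]),tool(np.pi/2,'h'))
snap("8",{"scene":(235,475,180,300,3),"top":(180,380,115,265,4)})
for c in ["scene","top"]:
  for n in ["rack_foot","rack_caps","dowel_left","dowel_right","keeper","keeper_hole_a"]:
    print(c,n,[(np.round(r["at"],4).tolist(),np.round(Wi(r["at"]),3).tolist(),round(r["score"],2)) for r in tip_of(c,n)][:3])
```

```text
(25.48, [-0.0598, 0.0003, 0.0803], [0.2, 1.1, -0.1], 0.0918)
(26.02, [-0.04, 0.0, 0.08], [-0.2, 0.7, -0.4], 0.0921)
(26.27, [-0.0391, 0.0001, 0.08], [-0.9, 0.3, 0.6], 0.0917)
(26.52, [-0.038, 0.0, 0.08], [0.2, -0.1, 0.1], 0.092)
(26.77, [-0.037, 0.0, 0.08], [-0.0, 0.6, -1.3], 0.092)
(27.02, [-0.0361, -0.0, 0.08], [-1.0, 0.2, 0.2], 0.0918)
(27.27, [-0.0357, 0.0, 0.0799], [-3.0, -0.4, 2.8], 0.0916)
(27.52, [-0.0357, -0.0, 0.0799], [-7.2, -0.9, 4.4], 0.0919)
scene rack_foot [([0.6806, -0.0013, 0.0559], [-0.016, 0.0, 0.056], 0.87), ([0.6084, 0.2361, 0.0096], [-0.136, 0.217, 0.01], 0.75), ([0.3852, -0.1416, 0.0153], [-0.275, -0.199, 0.015], 0.66)]
scene rack_caps [([0.5307, 0.2927, 0.0113], [-0.224, 0.256, 0.011], 0.92), ([0.3514, -0.0198, 0.014], [-0.334, -0.087, 0.014], 0.81), ([0.6829, 0.0011, 0.1462], [-0.014, 0.003, 0.146], 0.69)]
scene dowel_left [([0.6646, 0.0849, 0.0504], [-0.05, 0.081, 0.05], 0.83)]
scene dowel_right [([0.6316, -0.0828, 0.0476], [-0.047, -0.09, 0.048], 0.89)]
scene keeper []
scene keeper_hole_a [([0.4076, 0.3768, 0.0034], [-0.362, 0.313, 0.003], 0.95), ([0.4418, 0.2076, -0.0023], [-0.293, 0.155, -0.002], 0.91)]
top rack_foot [([0.6082, 0.2412, 0.0107], [-0.137, 0.222, 0.011], 0.91), ([0.6824, -0.0037, 0.0448], [-0.014, -0.002, 0.045], 0.78), ([0.3807, -0.1426, 0.0168], [-0.279, -0.201, 0.017], 0.63)]
top rack_caps [([0.6821, -0.0044, 0.146], [-0.014, -0.002, 0.146], 0.73), ([0.3521, -0.0249, 0.0159], [-0.332, -0.091, 0.016], 0.7), ([0.5307, 0.291, 0.014], [-0.224, 0.255, 0.014], 0.68)]
top dowel_left [([0.665, 0.0856, 0.0479], [-0.049, 0.082, 0.048], 0.61)]
top dowel_right [([0.632, -0.0804, 0.0521], [-0.047, -0.087, 0.052], 0.6)]
top keeper [([0.4244, 0.2955, -0.0003], [-0.329, 0.237, -0.0], 0.68)]
top keeper_hole_a [([0.4447, 0.21, -0.0032], [-0.291, 0.158, -0.003], 0.87)]
```

View pics/scene8.png

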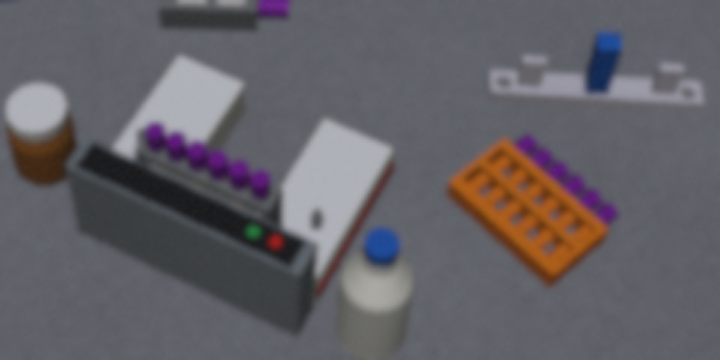

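View pics/top8.png

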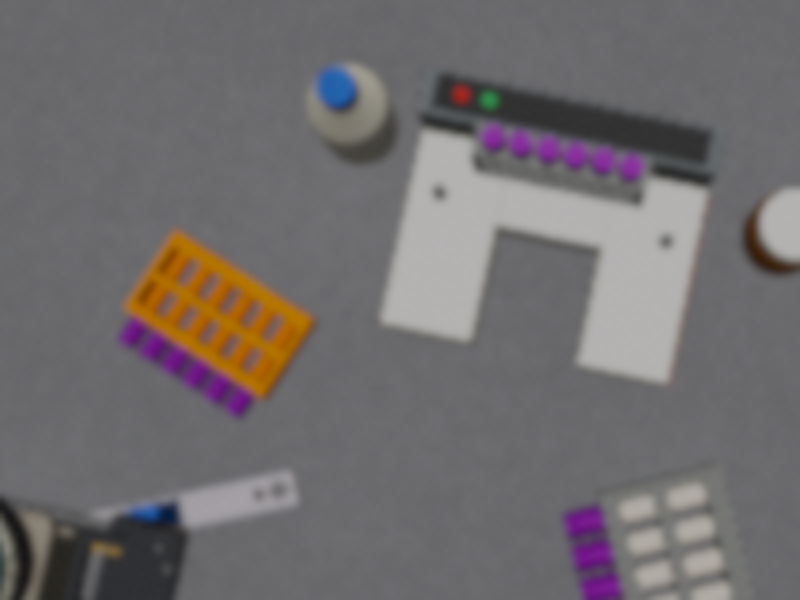

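The rack stands flush against the fence and centred between the dowels; in the top crop the caps run (493,138)–(630,165) and the dowels are at (440,192) and (666,241). Next I'll measure the dowels and the keeper more finely.

Run:
```python
from H import *
def ray(c,uv,z):
    i=viewer.camera_info(c);K=i["intrinsics"]
    d=i["rotation"]@np.array([(uv[0]-K[0,2])/K[0,0],-(uv[1]-K[1,2])/K[1,1],-1.]);return i["eye"]+d*(z-i["eye"][2])/d[2]
for c,f in (("top","pics/top0.png"),("scene","pics/scene0.png"),("top","pics/top8_full.png")):
    g=cv2.cvtColor(cv2.imread(f),cv2.COLOR_BGR2GRAY).astype(float)
    for y in (.086,-.086):
        e=proj(c,W([-.0475,y-.003,.063]))[0]; r=7 if c=="top" else 9
        u0,v0=np.round(e).astype(int); w=g[v0-r:v0+r+1,u0-r:u0+r+1]
        m=np.clip(np.median(w)*.9-w,0,None); m[m<15]=0
        if c=="scene":
            vv,uu=np.mgrid[-r:r+1,-r:r+1]; m[(uu**2+vv**2)>r*r]=0
        n,lab,stt,cen=cv2.connectedComponentsWithStats((m>0).astype(np.uint8))
        k=min(range(1,n),key=lambda k:np.hypot(*(cen[k]-r))); m[lab!=k]=0
        vv,uu=np.mgrid[-r:r+1,-r:r+1];cu,cv=(uu*m).sum()/m.sum()+u0,(vv*m).sum()/m.sum()+v0
        print(f,y,"pix",round(cu,1),round(cv,1),stt[k][2:],"exp",e.round(1),"dock@z.063",Wi(ray(c,(cu,cv),.063)).round(4))
for c in ("top","scene"):
    im=cv2.imread(f"pics/{c}0.png").astype(int);d=np.load(f"pics/{c}0.npy");P=cloud(c,d)
    near=(abs(P[...,0]-.426)<.06)&(abs(P[...,1]-.297)<.12)
    B=near&(im[...,0]>im[...,2]+50); Q=P[B];t=Q[Q[:,2]>.078]
    print(c,"blue",B.sum(),Q.max(0).round(4),"top",len(t),t.mean(0).round(4) if len(t) else '', cv2.minAreaRect(t[:,:2].astype(np.float32)*1000) if len(t)>3 else '')
    M=near&(im.min(-1)>95)&(P[...,2]>.006)&(P[...,2]<.03);Q=P[M]
    print("bar",M.sum(),cv2.minAreaRect(Q[:,:2].astype(np.float32)*1000),Q[:,2].mean())
u=slice(185,262)
im=cv2.imread("pics/top0.png")[225:262,180:262];cv2.imwrite("pics/keep_top.png",cv2.resize(im,None,fx=8,fy=8,interpolation=cv2.INTER_CUBIC))
```

```text
pics/top0.png 0.086 pix 289.3 162.8 [3 3 8] exp [290.  162.6] dock@z.063 [-0.0487  0.085   0.063 ]
pics/top0.png -0.086 pix 346.0 175.0 [3 3 9] exp [346.9 174.9] dock@z.063 [-0.0483 -0.0866  0.063 ]
pics/scene0.png 0.086 pix 340.2 252.8 [ 4  6 20] exp [339.2 252.1] dock@z.063 [-0.0469  0.0863  0.063 ]
pics/scene0.png -0.086 pix 282.0 226.2 [ 3  5 14] exp [281.  225.4] dock@z.063 [-0.0466 -0.0854  0.063 ]
pics/top8_full.png 0.086 pix 289.4 162.8 [4 3 9] exp [290.  162.6] dock@z.063 [-0.0486  0.0848  0.063 ]
pics/top8_full.png -0.086 pix 346.0 175.0 [3 3 9] exp [346.9 174.9] dock@z.063 [-0.0484 -0.0866  0.063 ]
top blue 58 [0.4376 0.3151 0.0888] top 48 [0.4279 0.2952 0.0847] ((427.4330139160156, 295.7413330078125), (17.928260803222656, 20.219318389892578), 18.70674705505371)
bar 417 ((426.4096984863281, 300.0423889160156), (113.62437438964844, 204.90170288085938), 8.815650939941406) 0.01366850096024133
scene blue 122 [0.4411 0.3067 0.0897] top 57 [0.4299 0.2959 0.085 ] ((429.001953125, 296.33538818359375), (22.67812156677246, 19.60462188720703), 10.04775619506836)
bar 547 ((418.38348388671875, 288.4923095703125), (210.58119201660156, 92.5887680053711), 87.77824401855469) 0.01466144922448339
```

View pics/keep_top.png

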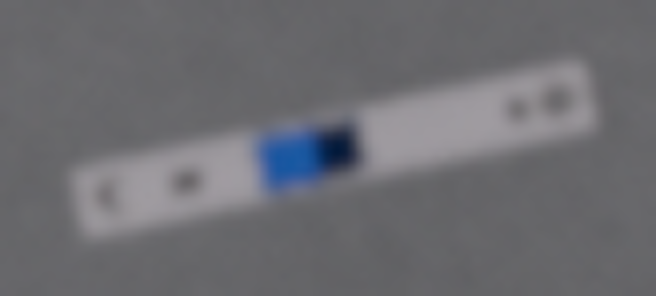

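Both cameras put the dowels at dock (-47.5, ±86). The keeper is at (0.427, 0.296) with yaw +12°. Now I'll grasp it.

```bash
cat >> H.py <<'E'
def down(yaw): # jaws along local y
    c,s=np.cos(yaw),np.sin(yaw); y=np.array([0,0,-1.]);z=np.array([-s,c,0]);return np.stack([np.cross(y,z),y,z],1)
E
python3 - <<'E'
from H import *
K=np.array([.4275,.2955]);R=down(.209)
print(env.sense()['ee_pos'].round(3))
env.reach(np.r_[K,.16],R);print(env.sense()['joint_positions'].round(2))
env.movel(np.r_[K,.057],frame=R,rate=.1)
effector.grasp(squeeze=25);print(st())
env.movel(np.r_[K,.12],rate=.1);print(st())
snap("9",{"scene":(380,500,140,230,6)})
E
```

```text
[0.426 0.297 0.25 ]
[-0.11  0.41 -0.68  1.93  0.33  0.91  0.82]
(33.14, [-0.3255, 0.2378, 0.057], [-0.6, 0.0, -0.2], 0.0217)
(33.92, [-0.3256, 0.2371, 0.1196], [0.6, 0.4, -2.5], 0.0218)
```

View pics/scene9.png

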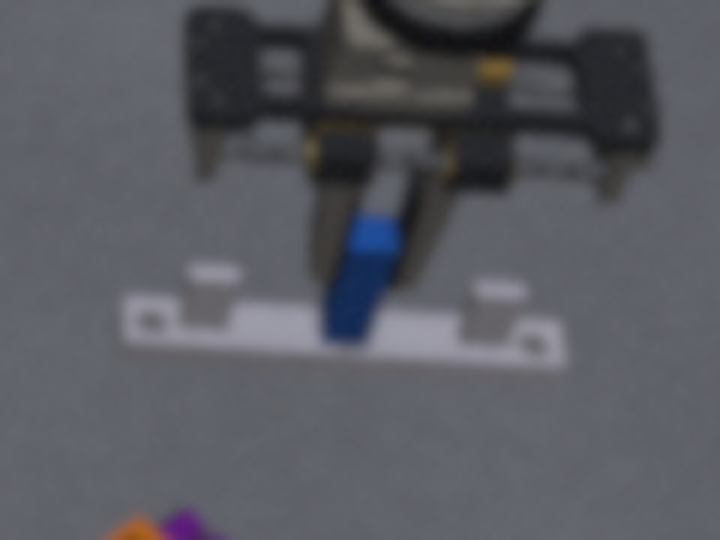

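The keeper is held square and level, with the handle at (365,260) and holes at (150,322) and (534,344). I'll carry it over the dowels and measure the holes there before lowering.

Run:
```python
from H import *
R=down(YAW)
env.movel(np.r_[.4275,.2955,.26],rate=.25)
env.reach(W([-.12,0,.26]),R);print(st())
env.movel(W([-.0475,0,.235]),frame=R,rate=.12);env.pause(.2);print(st())
snap("10",{"scene":(225,385,140,260,5),"top":(260,380,115,215,5)})
for c in("scene","top"):
  for n in ["keeper","keeper_hole_a"]:
    print(c,n,[(np.round(Wi(r["at"]),4).tolist(),round(r["score"],2)) for r in tip_of(c,n)][:3])
```

```text
(35.88, [-0.121, 0.0023, 0.2599], [-0.4, 0.2, -1.8], 0.0218)
(36.88, [-0.0478, 0.0002, 0.2356], [-0.1, 0.0, -1.9], 0.0221)
scene keeper [([-0.0521, -0.003, 0.179], 0.8), ([0.0002, 0.0022, -0.0011], 0.23)]
scene keeper_hole_a [([-0.0523, -0.0915, 0.1791], 0.8), ([-0.05, 0.0828, 0.1782], 0.78), ([-0.0168, -0.0032, 0.0508], 0.45)]
top keeper []
top keeper_hole_a [([-0.0473, 0.0907, 0.177], 0.4)]
```

View pics/scene10.png

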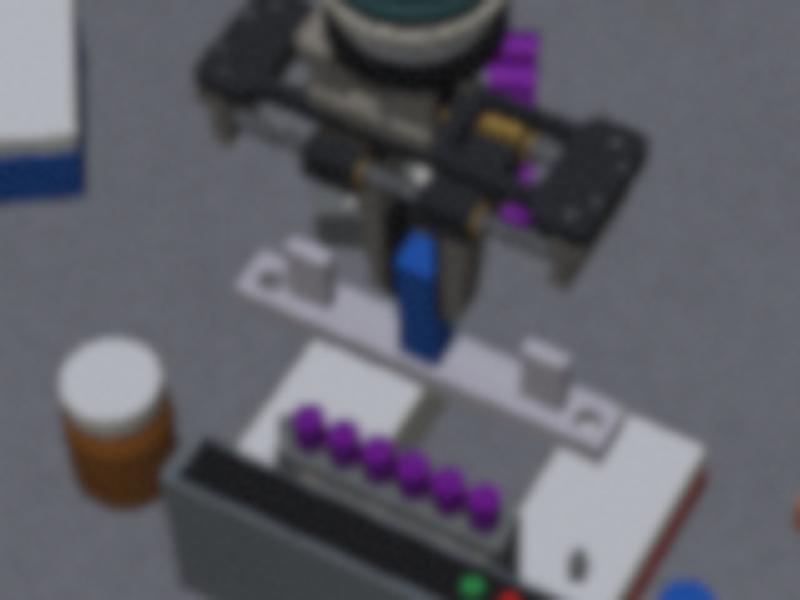

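View pics/top10.png

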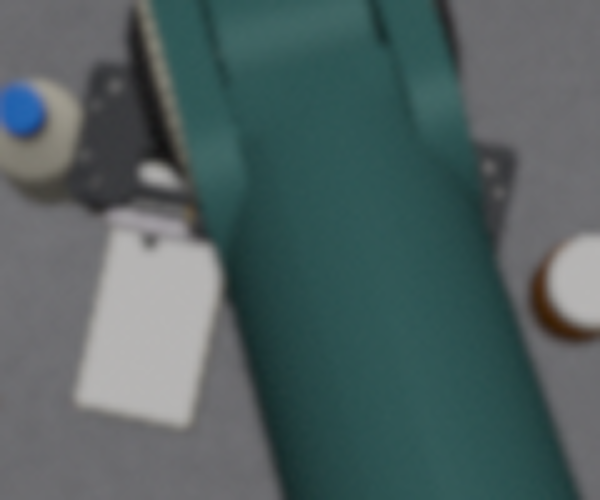

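Run:
```python
from H import *
from scipy.optimize import minimize
s=env.sense();z0=s['ee_pos'][2]-.057
im=cv2.imread("pics/scene10_full.png")
def pts(dx,dy,a,L):
    c,q=np.cos(a),np.sin(a); return np.array([W([-.0475+dx+c*x-q*y,dy+q*x+c*y,z0+z]) for x,y,z in L])
S=5
F=cv2.resize(im[140:260,225:385],None,fx=S,fy=S,interpolation=cv2.INTER_CUBIC)
def draw(F,p,col):
    out=pts(*p,[(-.013,-.099,.014),(.013,-.099,.014),(.013,.099,.014),(-.013,.099,.014)])
    q=((proj("scene",out)-[225,140]+.5)*S).astype(int);cv2.polylines(F,[q],True,col,1)
    for y in(-.086,.086):
        ring=[(.0065*np.cos(t),y+.0065*np.sin(t),.014) for t in np.linspace(0,6.28,24)]
        cv2.polylines(F,[((proj("scene",pts(*p,ring))-[225,140]+.5)*S).astype(int)],True,col,1)
# fit: bright mask of bar top-face region vs polygon, sampled score = inside light minus outside ring, ends only
g=cv2.GaussianBlur(im,(0,0),.8).astype(float).min(-1)
def samp(P):
    q=proj("scene",P).astype(np.float32);return cv2.remap(g.astype(np.float32),q[:,0].reshape(-1,1),q[:,1].reshape(-1,1),cv2.INTER_LINEAR).ravel()
ys=np.linspace(-.05,.05,30)
def cost(p):
    h=np.mean(np.r_[samp(pts(*p,[(r*np.cos(t),y+r*np.sin(t),.012) for y in(-.086,.086) for r in (.0,.002,.004) for t in np.linspace(0,6.28,8)]))])
    ring=np.mean(samp(pts(*p,[(.010*np.cos(t),y+.010*np.sin(t),.014) for y in(-.086,.086) for t in np.linspace(0,6.28,24)])))
    return h-ring
best=min((cost((dx,dy,a)),dx,dy,a) for dx in np.arange(-.008,.0081,.001) for dy in np.arange(-.008,.0081,.001) for a in np.radians([-2,-1,0,1,2]))
r=minimize(cost,best[1:],method="Nelder-Mead",options=dict(xatol=1e-5,fatol=1e-3));print(best,r.x,np.degrees(r.x[2]),r.fun)
draw(F,(0,0,0),(0,255,0));draw(F,r.x,(0,0,255));cv2.imwrite("pics/ov10.png",F)
```

```text
Traceback (most recent call last):
  File "H.py", line 8, in proj
    i=viewer.camera_info(c);K=i["intrinsics"]
ValueError: time passes only in moves, steps and waits
```

Calling camera_info too often was refused, so I'll cache it.

```bash
cat > fit.py <<'E'
import sys
from H import *
import H
CI={c:viewer.camera_info(c) for c in("scene","top")}
def proj(c,P):
    i=CI[c];K=i["intrinsics"];q=(np.atleast_2d(P)-i["eye"])@i["rotation"]
    return np.stack([K[0,2]+K[0,0]*q[:,0]/-q[:,2],K[1,2]+K[1,1]*-q[:,1]/-q[:,2]],-1)
from scipy.optimize import minimize
z0=env.sense()['ee_pos'][2]-.057
im=cv2.imread("pics/scene10_full.png")
def pts(dx,dy,a,L):
    L=np.array(L);c,q=np.cos(a),np.sin(a);B=np.stack([-.0475+dx+c*L[:,0]-q*L[:,1],dy+q*L[:,0]+c*L[:,1],z0+L[:,2]],1);return O+B@D.T
S=5
F=cv2.resize(im[140:260,225:385],None,fx=S,fy=S,interpolation=cv2.INTER_CUBIC)
def draw(F,p,col):
    out=pts(*p,[(-.013,-.099,.014),(.013,-.099,.014),(.013,.099,.014),(-.013,.099,.014)])
    q=((proj("scene",out)-[225,140]+.5)*S).astype(int);cv2.polylines(F,[q],True,col,1)
    for y in(-.086,.086):
        ring=[(.0065*np.cos(t),y+.0065*np.sin(t),.014) for t in np.linspace(0,6.28,24)]
        cv2.polylines(F,[((proj("scene",pts(*p,ring))-[225,140]+.5)*S).astype(int)],True,col,1)
g=cv2.GaussianBlur(im,(0,0),.8).astype(np.float32).min(-1)
def samp(P):
    q=proj("scene",P).astype(np.float32);return cv2.remap(g,q[:,:1],q[:,1:],cv2.INTER_LINEAR).ravel()
H1=[(r*np.cos(t),y+r*np.sin(t),.012) for y in(-.086,.086) for r in (.0,.002,.004) for t in np.linspace(0,6.28,8)]
H2=[(.010*np.cos(t),y+.010*np.sin(t),.014) for y in(-.086,.086) for t in np.linspace(0,6.28,24)]
cost=lambda p:samp(pts(*p,H1)).mean()-samp(pts(*p,H2)).mean()
best=min((cost((dx,dy,a)),dx,dy,a) for dx in np.arange(-.008,.0081,.001) for dy in np.arange(-.008,.0081,.001) for a in np.radians([-2,-1,0,1,2]))
r=minimize(cost,best[1:],method="Nelder-Mead",options=dict(xatol=1e-5,fatol=1e-3));print(best,r.x.round(4),np.degrees(r.x[2]),r.fun)
draw(F,(0,0,0),(0,255,0));draw(F,r.x,(0,0,255));cv2.imwrite("pics/ov10.png",F)
E
python3 fit.py
```

```text
(np.float32(-17.973106), np.float64(-0.003), np.float64(-0.001), np.float64(0.017453292519943295)) [-0.0028 -0.0013  0.0098] 0.5638612263964089 -18.532508850097656
```

View pics/ov10.png

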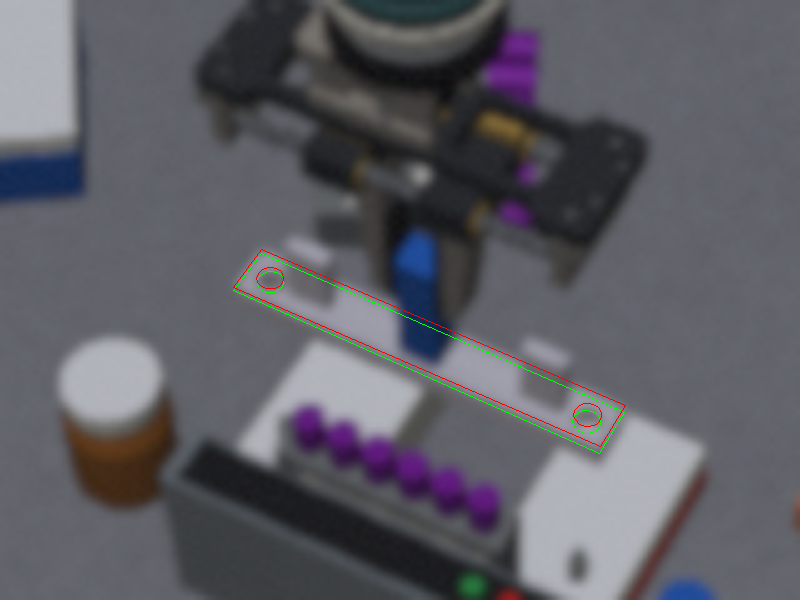

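The hole fit (red) sits about 3 mm behind and 1 mm to the right of nominal, with 0.5° yaw; this agrees in sense with the networks. I'll apply that correction and lower in steps with force checks.

```bash
cat > low.py <<'E'
from H import *
import sys
x,y,yw,z1=map(float,sys.argv[1:5])
R=down(YAW+np.radians(yw)); z=env.sense()['ee_pos'][2]
if z>.150: env.movel(W([x,y,.142]),frame=R,rate=.08);z=.142;print(st())
while z>z1+1e-4:
    z=max(z-.003,z1);env.movel(W([x,y,z]),frame=R,rate=.04);s=st();print(s,env.sense()['moment'].round(2))
    if s[2][2]>6 or max(abs(s[2][0]),abs(s[2][1]))>8: print("STOP");break
E
python3 low.py -.0445 .001 -.5 .109
```

```text
(38.49, [-0.0441, 0.0012, 0.1427], [0.5, 0.4, -2.2], 0.0217)
(38.74, [-0.0446, 0.0009, 0.139], [0.1, 0.3, -3.4], 0.0217) [-0.01 -0.16  0.01]
(38.99, [-0.0447, 0.0009, 0.1357], [-0.8, -0.1, -1.7], 0.022) [ 0.03 -0.13  0.01]
(39.24, [-0.0447, 0.001, 0.1327], [0.1, -0.3, -2.3], 0.0221) [ 0.06 -0.12 -0.03]
(39.49, [-0.0447, 0.001, 0.1297], [0.1, -0.2, -2.2], 0.0217) [ 0.05 -0.18 -0.01]
(39.74, [-0.045, 0.0008, 0.1265], [-0.5, 0.4, -2.3], 0.0215) [-0.03  0.22  0.12]
(39.99, [-0.0452, 0.0007, 0.1235], [-3.3, -1.2, -1.5], 0.0219) [-0.19  0.71  0.22]
(40.24, [-0.0451, 0.0005, 0.1202], [-3.2, -2.7, -2.8], 0.0214) [-0.43  0.74  0.24]
(40.49, [-0.0449, 0.0006, 0.1175], [-3.3, -2.5, -1.6], 0.022) [-0.51  0.94  0.31]
(40.74, [-0.0446, 0.0007, 0.1148], [-2.5, -3.3, -2.8], 0.0218) [-0.59  0.86  0.24]
(40.99, [-0.0444, 0.0008, 0.1119], [-2.2, -2.9, -2.1], 0.0222) [-0.64  0.84  0.29]
(41.24, [-0.0443, 0.0008, 0.109], [-2.3, -4.3, -1.9], 0.022) [-0.61  0.8   0.31]
```

Both holes went over the dowels: the underside is at 52 mm and side forces are only 2–4 N. I'll relax the sideways offset and seat it fully.

```bash
python3 low.py -.0455 .0002 -.3 .105
python3 - <<'E'
from H import *
effector.release();env.pause(.3);print(st())
e=env.sense()['ee_pos'];env.movel(np.r_[e[:2],.20],rate=.2)
env.movel(W([-.2,0,.25]),rate=.3)
env.goto_joints([1.266,0.468,-0.012,1.603,0.006,1.071,-0.056]);print(st())
snap("11",{"scene":(225,395,170,297,4.5),"top":(260,380,115,215,5)})
P=cloud("top",np.load("pics/top11.npy"));Q=(P-O)@D
im=cv2.imread("pics/top11_full.png").astype(int)
m=(abs(Q[...,0]+.046)<.009)&(abs(Q[...,2]-.062)<.02)
for a,b in((-.10,-.075),(-.05,-.015),(.015,.05),(.075,.10)):
    k=m&(Q[...,1]>a)&(Q[...,1]<b);print(a,k.sum(),np.median(Q[k][:,2]).round(4))
B=(im[...,0]>im[...,2]+50)&(abs(Q[...,0]+.046)<.03)&(abs(Q[...,1])<.04)&(Q[...,2]>.1);print("handle",Q[B].mean(0).round(4),np.percentile(Q[B][:,2],80))
for c in("scene","top"):
  for n in ["keeper","keeper_hole_a","rack_foot","rack_caps","tip_box","reagent","jar"]:
    print(c,n,[(np.round(r["at"],3).tolist(),np.round(Wi(r["at"]),3).tolist(),round(r["score"],2)) for r in tip_of(c,n)][:3])
E
```

```text
(41.49, [-0.0445, 0.0007, 0.1071], [-2.3, -2.7, 3.8], 0.0221) [-0.53  0.7   0.24]
(41.74, [-0.0444, 0.0007, 0.1071], [-4.8, -4.9, 9.8], 0.0219) [-0.6   1.27  0.23]
STOP
(43.15, [-0.0455, 0.0002, 0.105], [-0.6, -0.3, 0.6], 0.0917)
(47.1, [-0.3841, -0.7186, 0.2143], [-0.5, -0.3, -0.9], 0.0919)
-0.1 48 0.0638
-0.05 74 0.0639
0.015 72 0.0645
0.075 47 0.0648
handle [-0.0473  0.0002  0.1327] 0.13637003437585343
scene keeper [([0.65, 0.005, 0.05], [-0.047, 0.0, 0.05], 0.81)]
scene keeper_hole_a [([0.668, 0.087, 0.053], [-0.047, 0.084, 0.053], 0.89), ([0.629, -0.08, 0.048], [-0.05, -0.087, 0.048], 0.73)]
scene rack_foot [([0.386, -0.144, 0.016], [-0.274, -0.2, 0.016], 0.87), ([0.609, 0.237, 0.009], [-0.135, 0.218, 0.009], 0.73), ([0.639, -0.177, 0.003], [-0.02, -0.18, 0.003], 0.54)]
scene rack_caps [([0.354, -0.022, 0.015], [-0.331, -0.088, 0.015], 0.93), ([0.685, 0.002, 0.146], [-0.012, 0.005, 0.146], 0.81), ([0.53, 0.296, 0.01], [-0.226, 0.259, 0.01], 0.75)]
scene tip_box [([0.432, -0.322, 0.0], [-0.192, -0.365, 0.0], 0.91)]
scene reagent [([0.73, 0.153, 0.002], [0.001, 0.162, 0.002], 0.84)]
scene jar [([0.639, -0.174, -0.001], [-0.02, -0.178, -0.001], 0.98)]
top keeper [([0.646, 0.005, 0.052], [-0.051, -0.001, 0.052], 0.71)]
top keeper_hole_a [([0.632, -0.077, 0.05], [-0.047, -0.084, 0.05], 0.86)]
top rack_foot [([0.608, 0.241, 0.014], [-0.138, 0.222, 0.014], 0.95), ([0.684, -0.003, 0.046], [-0.012, -0.0, 0.046], 0.67), ([0.379, -0.139, 0.017], [-0.282, -0.197, 0.017], 0.64)]
top rack_caps [([0.353, -0.023, 0.016], [-0.331, -0.089, 0.016], 0.8), ([0.532, 0.294, 0.014], [-0.223, 0.258, 0.014], 0.78), ([0.68, -0.002, 0.145], [-0.016, -0.0, 0.145], 0.68)]
top tip_box [([0.429, -0.323, -0.0], [-0.195, -0.367, -0.0], 0.81)]
top reagent [([0.727, 0.151, 0.001], [-0.002, 0.159, 0.001], 0.76)]
top jar [([0.643, -0.174, 0.004], [-0.016, -0.176, 0.004], 0.91), ([0.695, -0.01, 0.0], [0.0, -0.005, 0.0], 0.49)]
```

View pics/scene11.png

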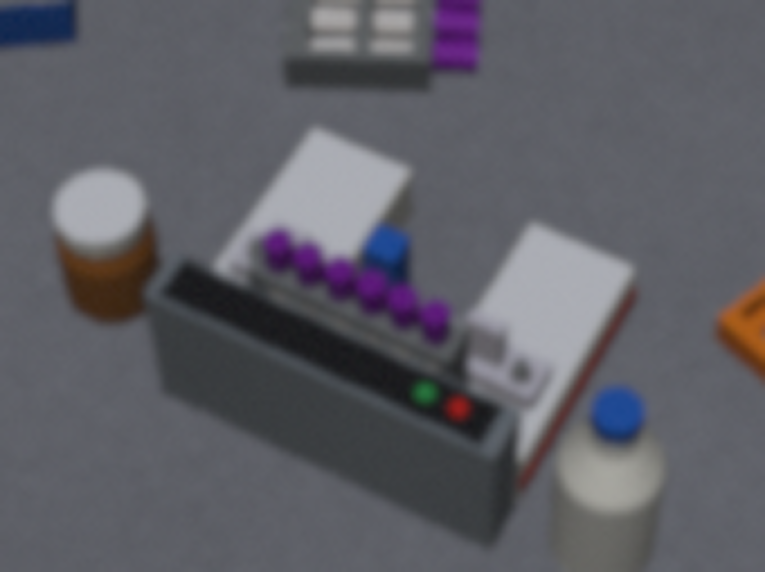

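View pics/top11.png

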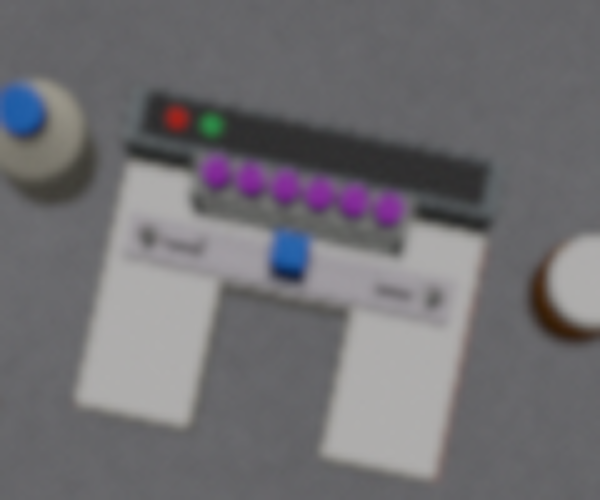

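The keeper's top is at 64 mm along its whole length, which is deck plus 14, so it is fully home over both dowels. The rack stands upright behind it and the bystanders haven't moved. Handing in.

Run:
```python
from H import *
print(workorder.finish_job());
```

```text
the job is handed in; nothing more can be done
None
```

The rack is standing on its foot against the fence between the dowels, and the keeper bar is home over both dowels in front of it. I handed the job in at about 47 s on the robot clock; the hand-in gives no verdict.

**What I did**
- **Slide:** I pushed the small grey rack square and up to the fence with the open fingers on its outer caps.
- **Tip:** I lifted its cap end with one finger through the notch, then pinched the caps lightly (5 N) and rotated it upright. Closing the pinch swung the rack from about 43° to 70° in one motion at the gripper's own speed.
- **Centre and press:** I slid it 8 mm sideways to the middle, released it and pressed it against the fence with 7 N.
- **Keeper:** I lowered the keeper onto the dowels in force-checked steps.

**Last checks**
- **Forces:** The wrist force stayed under about 12 N in every reading. I read it between moves only.
- **Keeper:** Its top measures 63.8–64.8 mm along its length, against 64 mm when fully seated. The contact force rose just as it reached the deck.
- **Rack:** Its caps are at 145–146 mm, and it is centred to within a few mm.
- **Bystanders:** The tip box, bottle and jar are where they were, within the networks' accuracy of about 4 mm.

**What disagreed**
- **Cameras:** The two cameras differed by 1–2 mm on the dowels.
- **Keeper in the grip:** It sat about 3 mm off my first estimate, which I corrected before lowering. Side forces of 2–5 N remained as it went on.
- **Rack foot:** In the final scene picture the network did not find the rack's foot, which was mostly hidden; the top camera did.

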